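# Fasten a freshly painted bumper trim with a push rivet

### The arm

A 7-joint arm with a two-finger parallel gripper is mounted at the origin on the work surface. World frame = base frame: x ahead of the robot, y to its left, z up, the work surface at z = 0. Lengths are in m, angles in rad, forces in N, time in s.
With the tool pointing down it reaches from about 0.4 to 0.9 m from the base axis. Payload 5.6 kg.
Tool frame: the origin (TCP) lies at the very end of the fingers, on their centre line; the grasp point (between the pads) lies 19 mm behind it; z points along the fingers, y is the line along which they close (so a half turn about z gives the same grasp; the last joint's range is limited). The gripper opens to 92 mm and grips with 3 to 60 N. Pads are 20 mm wide; open, the fingers measure 128 mm over their backs; the gripper's body (75 mm by 189 mm) begins 69 mm behind the grasp point.
Start: joints at [-1.208, 0.468, -0.012, 1.603, 0.006, 1.071, -0.056], TCP at [0.257, 0.597, 0.215] pointing down, gripper open.
Joint ranges: [-2.53, 2.53], [-0.31, 2.02], [-1.57, 1.55], [0.28, 2.44], [-1.29, 4.43], [0.15, 1.84], [-2.92, 2.92]. Speed limits (rad/s): [2.57, 2.57, 3.14, 3.14, 3.14, 3.14, 3.14].

### API

Orientations are given as a unit quaternion [w, x, y, z].
In Python, from bench import r gives the robot as it stands.
- The arm moves only by the tool step_arm, never from a script. Its argument "series" is text: rows parted by semicolons, each of 6 numbers parted by spaces: the shift along the world's x, y, z in m, then the turn, a rotation vector about the world's x, y, z in rad. A call has 1 to 8 rows; each row shifts and turns the commanded pose from where the row before left it; what a row does not reach is not made up. A row lasts 1/8 s, in which the tool goes at most 62.5 mm and 10.7 degrees, less where a joint would pass 70% of its speed; a pose out of reach is approached as far as the arm can. A call with a gripper value outside its range is refused whole. "hand" is the opening, from 0 (shut) to 1 (fully open), set as the call begins (left out, the last holds). The fingers move at their own pace and stop on an object; "force" is the grip in N (left out, the last holds). Time passes only in rows, so rows that do not move let the fingers close. It gives the time, the measured TCP pose, the force, the opening and the grip force at its end, in the units of the state.
- r.get_state(): the state, without advancing time (a new reading comes with each control period).
- r.camera(name): name is "side" or "top"; returns the picture (480x640x3 uint8, blue, green, red); there is no depth.
- r.calibration(name): a dict with "K" (3x3 intrinsics, pixels), "origin" and "rotation" of the camera in the world. Camera axes: x right, y up, looking along -z (the intrinsics and any distortion apply to the point x, -y, -z); pixel columns grow to the right and rows downward; lengths in m; the calibration is good to about 2 mm. A picture is of the moment at which its call begins. calibration takes no time and is no camera call.
- r.job_done(): hands the job in; it is judged then, once.
The state is a dict: "t": time; "joints": joint angles; "joint_velocities": joint speeds; "tau": joint torques, N m; "tcp_pos": TCP position; "tool_rot": TCP orientation; "ft_force": force on the tool from outside, world axes, zero at the start; "moment": the same for the moment, N m; "finger_gap": opening from 0.0 (shut) to 1.0 (fully open); "finger_force": force on a finger pad.
Only numpy, scipy, OpenCV 4.12 (cv2) and the standard library are available. Lean on these libraries where they do the work, as an engineer would, in place of code of your own. Each camera call takes 0.05 s, during which the arm holds its last target. There are 200 camera calls.

### The job

Take the black push rivet with the orange pin from the clip rack, put it in the empty hole of the blue painted trim panel and seat its flange fully home while the pin is still up; then push the orange pin down flush so that the rivet spreads and locks, and let go. The fresh paint and its jig are delicate: never load the panel with more than about 25 N (a light thumb push), and leave the other fasteners and everything else on the bench where they are.

Things in the scene. Friction and masses are not known exactly. Their poses are not given: they have to be found in the camera images.
- rivet: Push rivet, about 26 g: black flange 28 mm across, 3 mm thick; under it a round 12 mm neck tapering to a two-legged tip 22 mm down. On its axis a square 8.5 x 8.5 mm orange pin, top 13 mm above the flange's underside (10 above its top) when up: grip it there. Origin on the axis at the flange's underside, z up, x and y square to the pin. Stands in a rack pocket, flange on the rack's top.
- rivet_pin (a joint): How far the orange pin is pushed in, m: 0 up, 0.0095 at its stop (flush but for 0.5 mm). Starts between 0 and 0.0015. Slides against about 14 N of friction, stays where left, and spreads the legs as it goes in: with the pin down the rivet does not fit the hole.
- pin_top (a point): Centre of the top face of the orange pin; z up.
- hole (a point): Centre of the empty round hole, 13.5 mm across, at the panel's top face (62 to 76 mm above the bench at the start); hollow below. z up, x and y along the panel's.
- panel: Blue painted trim panel lying level in a jig, 100 (x) by 250 mm (y), 6 mm thick, its origin in the middle of its underside. The empty hole is at y = -55 mm, an already fitted flush rivet at y = +55 mm; a 4 mm high rib runs along its +x edge and a lip hangs from its -x edge. It can move only straight up and down.
- jig: Fixed foot of the jig, 120 x 250 mm, origin under its middle. Loaded by more than about 10 N, the cradle that carries the panel slips down by the play it has left, an unknown 0 to 14 mm, and stays down; besides, the panel gives on rubber, about 8 N per mm, and springs back.
- rack: Fixed grey clip rack, 70 (x) by 200 (y) by 45 mm high; origin under its middle; three 19 mm pockets at y = -65, 0 and +65 mm, holding the rivet and two other fasteners in any order.
- grey_rivet: Other fastener in the rack, all grey with a white square pin, the wrong size for the hole; leave it. Origin at its flange's underside.
- tree_clip: Other fastener in the rack, an all-black one-piece clip without a pin; leave it. Origin at its flange's underside.
- tape_roll: Yellow roll of masking tape lying flat, 90 mm across, 25 mm high; bystander, origin under its middle.
- mix_cup: White mixing cup, 84 mm across, 100 mm high; bystander, origin under its middle.
- tin: Small paint tin, 80 mm across, 90 mm high; bystander, origin under its middle.
- driver: Screwdriver lying on the bench; bystander.
- stirrer: Flat white paint stirring stick with a blue end, 240 x 22 x 5 mm, lying on the bench; bystander.
- jar: Amber jar with a red cap, 60 mm across, 70 mm high; bystander, origin under its middle.

How it is judged:
On the way, in this order (a step that is already met when the one before it is completed fails the run):
1. the rivet is seated in the empty hole, flange down on the panel, pin still up (horizontal distance between rivet and hole below 0.0025 m and z of rivet in the frame of hole between -0.003 and 0.002 m and angle between the z axis of rivet and the z axis of hole, either way round below 0.12 rad and value of joint rivet_pin below 0.004 m), for 0.2 s.
2. the orange pin is pushed flush (horizontal distance between rivet and hole below 0.0025 m and z of rivet in the frame of hole between -0.003 and 0.002 m and angle between the z axis of rivet and the z axis of hole, either way round below 0.12 rad and value of joint rivet_pin above 0.008 m), for 0.2 s.
At the end, for the whole second after the job is handed in: The rivet sits in the panel's empty hole (within 2.5 mm of its axis, flange within 2 mm of the panel, square within 0.12 rad), its pin pushed in at least 8 mm of 9.5, at rest and released (all of step 2 and linear speed of rivet below 0.02 m/s and contact force between the fingers and rivet below 0.2 N); the robot touches nothing.
It fails at once if the painted panel is loaded with more than 25 N (contact force between panel and anything else above 25 N).
It fails at once if another fastener or a thing on the bench is moved more than 30 mm (distance of any of grey_rivet, tree_clip, tape_roll, mix_cup, tin, driver, stirrer, jar from where it was at the start of the episode above 0.03 m).
It also fails if it takes over 50 s, if anything falls off the work surface, if the arm or the gripper's body presses on something with over 40 N, if the wrist force passes 120 N, or if a joint passes its speed limit or range.

## Working session

There is one attempt and no reset: what is moved stays moved. The work goes in short steps, Python scripts to look and compute and a tool call to move; the robot and the scene stay as the last step left them, time stands still between calls to the robot, and variables do not carry over. Pictures are saved under pics/ and viewed, at most 10 in all, crops included, and the job is handed in when it is done.

Besides the shell and the picture viewer there is one more tool, called after "Call:" as name(argument=value, ...), one argument or row to a line, values as JSON. step_arm: Moves the arm, as the interface text tells. Its arguments: {"type":"object","properties":{"series":{"type":"string"},"hand":{"type":"number"},"force":{"type":"number"}},"required":["series"]}

```bash
mkdir -p pics; ls; python3 - <<'E'
from bench import r
import cv2
for n in("side","top"):
    cv2.imwrite(f"pics/{n}0.png",r.camera(n)); print(n,r.calibration(n))
print(r.get_state())
E
```

```text
pics
side {'K': array([[558.02968274,   0.        , 323.7690178 ],
       [  0.        , 558.02968274, 242.25910238],
       [  0.        ,   0.        ,   1.        ]]), 'origin': array([ 0.19007889, -0.76426265,  0.93908082]), 'rotation': array([ 0.89999988,  0.36969123, -0.08551785, -0.21451179])}
top {'K': array([[492.7482288 ,   0.        , 319.1441934 ],
       [  0.        , 492.7482288 , 245.65107614],
       [  0.        ,   0.        ,   1.        ]]), 'origin': array([0.30468664, 0.00399513, 1.21692806]), 'rotation': array([-0.686688  , -0.07181629,  0.07739681,  0.71924387])}
{'t': 0.1, 'joints': array([-1.208022  ,  0.46831547, -0.01157151,  1.6035034 ,  0.0060063 ,
        1.07142982, -0.05631168]), 'joint_velocities': array([-0.00179446, -0.00140991, -0.00095048, -0.0011211 , -0.00060704,
        0.0015573 , -0.00061736]), 'tau': array([ 7.53693639e-04, -5.21648777e+01, -1.26856839e-02, -2.44367588e+01,
       -5.68823610e-02,  1.41415664e-02,  5.75079457e-05]), 'tcp_pos': array([0.25644979, 0.59670212, 0.21373015]), 'tool_rot': array([-9.61643492e-05,  2.01547613e-01,  9.79478383e-01, -8.05394736e-04]), 'ft_force': array([-0.40390351,  1.11633155, -0.55090395]), 'moment': array([ 0.04900516,  0.03782399, -0.00696079]), 'finger_force': 0.0, 'finger_gap': 1.0009935926825773}
```

View pics/side0.png

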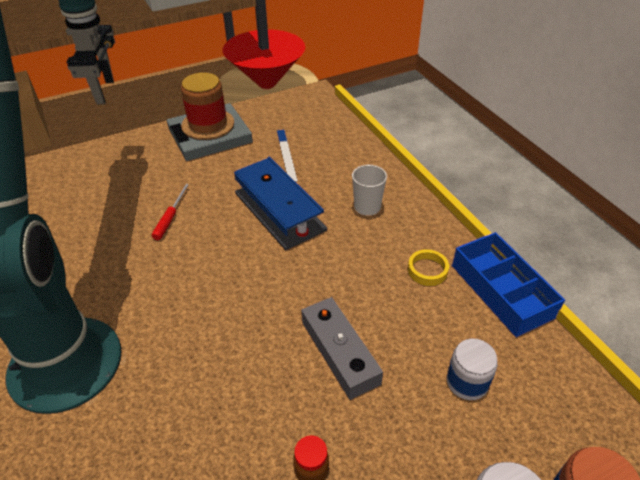

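View pics/top0.png

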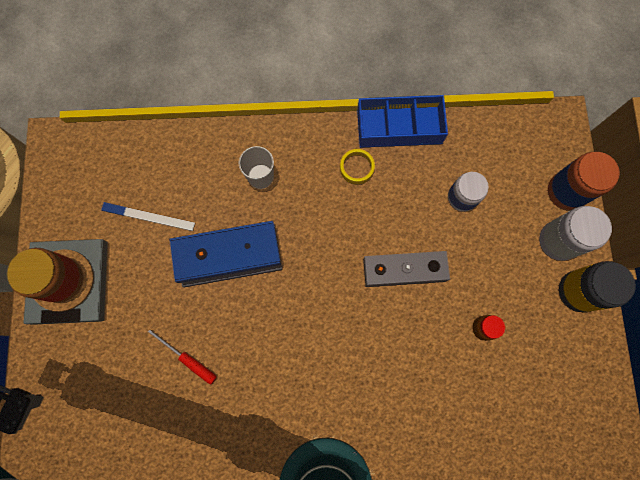

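The side view shows the rivet's orange pin at about (324,314) and the empty hole at (290,202). In the top view they are at (380,269) and (248,246). Next I'll take enlarged crops and triangulate.

```bash
cat > h.py <<'E'
import numpy as np, cv2
from scipy.spatial.transform import Rotation as R
from bench import r
def cam(n):
    c=r.calibration(n); q=c["rotation"]; return c["K"],np.array(c["origin"]),R.from_quat([q[1],q[2],q[3],q[0]]).as_matrix()
def ray(n,uv):
    K,o,M=cam(n); d=np.linalg.solve(K,[uv[0],uv[1],1]); d=M@(d*[1,-1,-1]); return o,d/np.linalg.norm(d)
def proj(n,p):
    K,o,M=cam(n); c=(M.T@(np.array(p)-o))*[1,-1,-1]; u=K@c; return u[:2]/u[2]
def tri(a,b):
    o1,d1=ray("side",a);o2,d2=ray("top",b)
    s=np.linalg.lstsq(np.c_[d1,-d2],o2-o1,rcond=None)[0]
    p,q=o1+s[0]*d1,o2+s[1]*d2; return (p+q)/2,np.linalg.norm(p-q)
def atz(n,uv,z):
    o,d=ray(n,uv); return o+d*(z-o[2])/d[2]
def crop(im,c,h,s):
    x,y=map(int,c); return cv2.resize(im[y-h:y+h,x-h:x+h],None,fx=s,fy=s,interpolation=cv2.INTER_CUBIC)
E
python3 - <<'E'
from h import *
S=cv2.imread("pics/side0.png");T=cv2.imread("pics/top0.png")
cs=[(S,(324,314)),(T,(380,269)),(S,(290,202)),(T,(248,246))]
v=[crop(i,c,18,8) for i,c in cs]
cv2.imwrite("pics/crops.png",np.vstack([np.hstack(v[:2]),np.hstack(v[2:])]))
def orange(im,c,h=12):
    x,y=c;p=im[y-h:y+h,x-h:x+h].astype(int);w=np.clip(p[...,2]-p[...,0]-60,0,None).astype(float)
    Y,X=np.mgrid[y-h:y+h,x-h:x+h]; return np.array([(w*X).sum(),(w*Y).sum()])/w.sum()
def dark(im,c,h=7):
    x,y=c;p=im[y-h:y+h,x-h:x+h].astype(float)[...,0];w=np.clip(np.median(p)-25-p,0,None)
    Y,X=np.mgrid[y-h:y+h,x-h:x+h]; return np.array([(w*X).sum(),(w*Y).sum()])/w.sum()
for nm,f,a,b in(("pin",orange,(324,314),(380,269)),("fitted",orange,(266,178),(202,254)),("hole",dark,(290,202),(248,246))):
    A,B=f(S,a),f(T,b);print(nm,A,B,tri(A,B))
E
```

```text
pin [322.95470942 311.14428858] [380.35415365 268.31667708] (array([ 0.49107403, -0.15443589,  0.05514819]), np.float64(0.00128725878193885))
fitted [265.97029703 176.65544554] [200.62714097 253.16798419] (array([0.54546965, 0.27028198, 0.07133851]), np.float64(0.0009547281501725415))
hole [289.40246914 202.34567901] [246.97758496 245.5813449 ] (array([0.55965907, 0.16098759, 0.06696396]), np.float64(0.0007132438882443178))
```

View pics/crops.png

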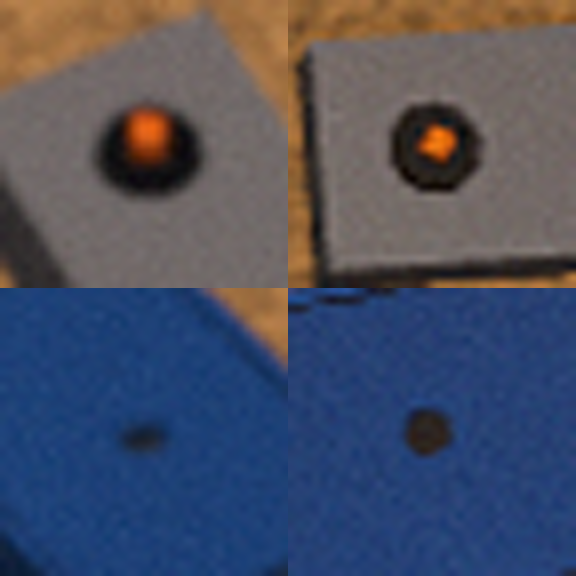

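The crops confirm both points:
- **Pin:** z is about 55 mm at its middle, which fits a rack 45 mm high. Its faces are square to a yaw of about 60°.
- **Hole:** at (0.560, 0.161), z about 67 mm, inside the expected range.

I'll move to above the rack.

Call:
step_arm(
  series="0.029 -0.05 0 0 0 -0.01;0.029 -0.05 0 0 0 -0.01;0.029 -0.05 0 0 0 -0.01;0.029 -0.05 0 0 0 -0.01;0.029 -0.05 0 0 0 -0.01;0.029 -0.05 0 0 0 -0.01;0.029 -0.05 0 0 0 -0.01;0.029 -0.05 0 0 0 -0.01",
  hand=0.4,
  force=20,
)

```text
t: 1.1
tcp_pos: [0.4891, 0.1955, 0.2145]
tool_rot: [-0.0, 0.241, 0.971, 0.0]
ft_force: [0.0, 1.3, 1.0]
finger_gap: 0.4
finger_force: 0.0
```

Call:
step_arm(
  series="0 -0.05 0 0 0 0;0 -0.05 0 0 0 0;0 -0.05 0 0 0 0;0 -0.05 0 0 0 0;0 -0.05 0 0 0 0;0 -0.05 -0.02 0 0 0;0 -0.05 -0.02 0 0 0;0 0 -0.04 0 0 0",
)

```text
t: 2.1
tcp_pos: [0.4892, -0.1576, 0.135]
tool_rot: [0.002, 0.244, 0.97, -0.001]
ft_force: [0.4, 1.2, 0.3]
finger_gap: 0.398
finger_force: 0.0
```

Call:
step_arm(
  series="0.002 0.003 -0.03 0 0 0;0 0 -0.02 0 0 0;0 0 0 0 0 0",
)

```text
t: 2.48
tcp_pos: [0.4892, -0.1496, 0.0831]
tool_rot: [-0.002, 0.241, 0.971, -0.0]
ft_force: [1.0, 0.3, -0.3]
finger_gap: 0.402
finger_force: 0.0
```

```bash
python3 - <<'E'
from h import *
S=r.camera("side");T=r.camera("top");p=r.get_state()["tcp_pos"];print(p,proj("side",p),proj("top",p))
for n in("side","top"): print(n,[proj(n,np.array(p)+[0,0,d]).round(1).tolist() for d in(0,-.03)])
v=[crop(S,(324,305),30,10),crop(T,(380,269),30,10)]
v=[cv2.resize(x,(400,400)) for x in v]
cv2.imwrite("pics/c2.png",np.hstack(v))
E
```

```text
[ 0.49081459 -0.14993037  0.08494472] [322.02650028 300.06086161] [379.98066432 266.67676707]
side [[322.0, 300.1], [322.1, 309.5]]
top [[380.0, 266.7], [378.4, 268.8]]
```

View pics/c2.png

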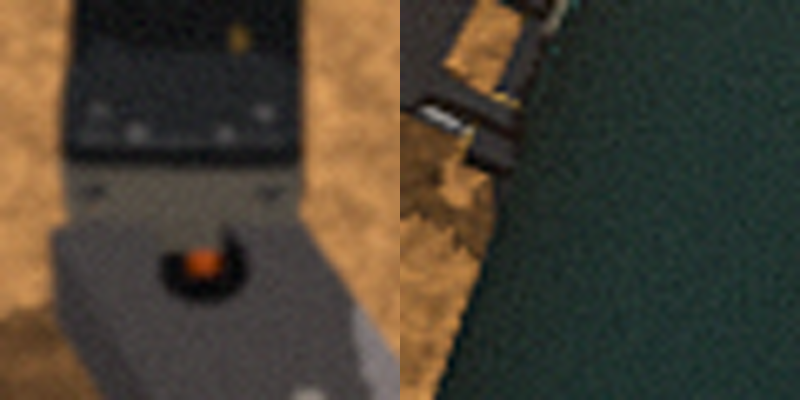

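```bash
python3 - <<'E'
from h import *
S=cv2.imread("pics/side0.png");T=cv2.imread("pics/top0.png")
def orange(im,c,h=6):
    x,y=c;p=im[y-h:y+h,x-h:x+h].astype(int);w=np.clip(p[...,2]-p[...,0]-60,0,None).astype(float)
    Y,X=np.mgrid[y-h:y+h,x-h:x+h]; return np.array([(w*X).sum(),(w*Y).sum()])/w.sum()
A,B=orange(S,(324,312)),orange(T,(380,268));print(A,B,tri(A,B),atz("side",A,.054),atz("top",B,.056))
E
```

```text
[324.00266548 312.09284762] [380.35415365 268.31667708] (array([ 0.49232014, -0.15506707,  0.0517211 ]), np.float64(0.00011515498897223413)) [ 0.49160267 -0.15663641  0.054     ] [ 0.49157432 -0.15446949  0.056     ]
```

Call:
step_arm(
  series="0.001 -0.005 0 0 0 0;0 0 -0.015 0 0 0;0 0 -0.012 0 0 0;0 0 -0.006 0 0 0;0 0 -0.002 0 0 0;0 0 0 0 0 0",
)

```text
t: 3.32
tcp_pos: [0.4916, -0.1548, 0.0495]
tool_rot: [-0.0, 0.241, 0.971, -0.0]
ft_force: [0.2, -0.3, 1.1]
finger_gap: 0.4
finger_force: 0.0
```

Call:
step_arm(
  series="0 0 0 0 0 0;0 0 0 0 0 0;0 0 0 0 0 0;0 0 0 0 0 0",
  hand=0,
  force=25,
)

```text
t: 3.82
tcp_pos: [0.4918, -0.1548, 0.0498]
tool_rot: [0.0, 0.241, 0.971, 0.0]
ft_force: [0.0, -0.7, 1.3]
finger_gap: 0.082
finger_force: 25.0
```

Call:
step_arm(
  series="0 0 0.02 0 0 0;0 0 0.04 0 0 0;0 0 0.02 0 0 0;0.01 0.053 0 0 0 0;0.012 0.053 0 0 0 0;0.012 0.053 0 0 0 0;0.012 0.053 0 0 0 0;0.012 0.053 0 0 0 0",
)

```text
t: 4.82
tcp_pos: [0.5498, 0.1119, 0.1297]
tool_rot: [0.0, 0.241, 0.971, 0.0]
ft_force: [0.4, -0.3, -0.2]
finger_gap: 0.082
finger_force: 25.0
```

Call:
step_arm(
  series="0.01 0.051 0 0 0 0;0 0 0 0 0 0;0 0 -0.01 0 0 0;0 0 0 0 0 0;0 0 0 0 0 0",
)

```text
t: 5.45
tcp_pos: [0.5596, 0.1597, 0.1195]
tool_rot: [-0.0, 0.242, 0.97, -0.0]
ft_force: [0.1, -0.6, -0.7]
finger_gap: 0.079
finger_force: 25.0
```

```bash
python3 - <<'E'
from h import *
P=[];Q=[]
for i in range(8):
    S=r.camera("side");s=r.get_state();P.append(s["tcp_pos"])
T=r.camera("top")
p=np.mean(P,0);print(p,np.std(P,0),s["tool_rot"],s["finger_gap"])
for z in(0.005,-0.005,-.027): print(z,proj("side",p+[0,0,z]))
print("hole",proj("side",[.5597,.161,.067]))
c=proj("side",p+[0,0,-.02]);print(c.astype(int))
cv2.imwrite("pics/side3.png",S);cv2.imwrite("pics/top3.png",T)
cv2.imwrite("pics/c3.png",crop(S,c,30,10))
E
```

```text
[0.55977144 0.16074295 0.11978085] [5.85240702e-05 3.88996402e-04 5.32530029e-05] [1.19161162e-04 2.40559309e-01 9.70634429e-01 1.00127262e-04] 0.0805241362345571
0.005 [288.11651008 183.41423313]
-0.005 [288.3345196  186.79185324]
-0.027 [288.80573256 194.09235282]
hole [289.27139787 202.37159309]
[288 191]
```

View pics/c3.png

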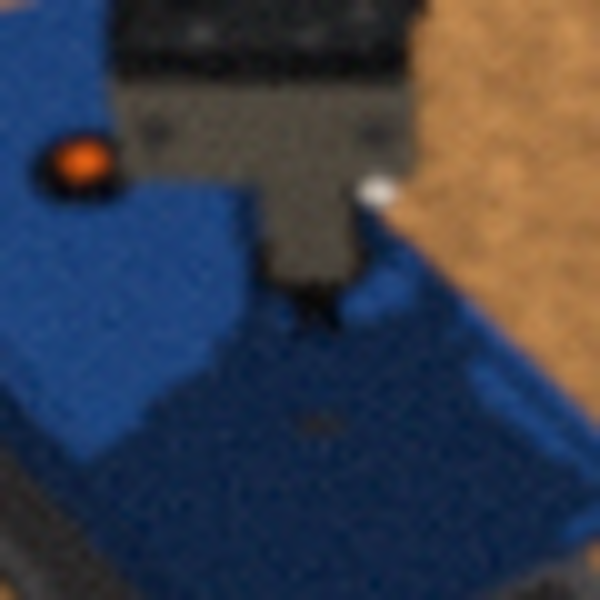

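The neck and tip show under the fingers at px (288.8, 193), centred in them. The hole is at (289.5, 203), in line with the rivet axis. I'll lower until the tip is just above the paint and look again.

Call:
step_arm(
  series="0 0 -0.012 0 0 0;0 0 -0.008 0 0 0;0 0 0 0 0 0;0 0 0 0 0 0",
)

```text
t: 6.4
tcp_pos: [0.5597, 0.1612, 0.0995]
tool_rot: [-0.0, 0.241, 0.971, -0.0]
ft_force: [0.2, 0.6, -0.8]
finger_gap: 0.084
finger_force: 25.0
```

```bash
python3 - <<'E'
from h import *
P=[];I=[];U=[]
for i in range(6):
    I.append(r.camera("side").astype(float));U.append(r.camera("top").astype(float));s=r.get_state();P.append(s["tcp_pos"])
p=np.mean(P,0);print(p,s["ft_force"])
for z in(0.,-0.005,-.027): print(z,proj("side",p+[0,0,z]),proj("top",p+[0,0,z]))
S=np.mean(I,0).astype(np.uint8);T=np.mean(U,0).astype(np.uint8)
S=np.clip(crop(S,(290,198),20,20).astype(float)*1.8,0,255).astype(np.uint8)
v=[cv2.resize(S,(400,400)),cv2.resize(crop(T,(247,246),40,10),(400,400))]
cv2.imwrite("pics/c4.png",np.hstack(v))
E
```

```text
[0.55974723 0.16122936 0.0997596 ] [-1.15551709  0.4741492  -1.12036308]
0.0 [288.56207865 191.67762809] [244.91784398 242.42886008]
-0.005 [288.66864025 193.32485736] [245.22734367 242.89294309]
-0.027 [289.13065287 200.46664862] [246.55842007 244.88884147]
```

View pics/c4.png

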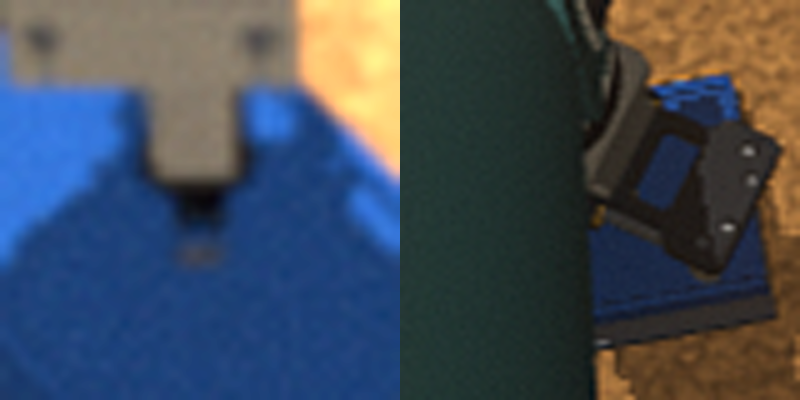

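The tip (289.5, 200.5) is in line with the hole (289.5, 203), and the 2.5 px between them fits the remaining height. I'll go in gently.

Call:
step_arm(
  series="0 0 -0.005 0 0 0;0 0 -0.004 0 0 0;0 0 -0.003 0 0 0;0 0 0 0 0 0",
)

```text
t: 7.5
tcp_pos: [0.5594, 0.1611, 0.0872]
tool_rot: [-0.0, 0.241, 0.971, -0.0]
ft_force: [-0.1, 1.4, 0.0]
finger_gap: 0.083
finger_force: 25.0
```

Call:
step_arm(
  series="0 0 -0.003 0 0 0;0 0 -0.003 0 0 0;0 0 -0.002 0 0 0;0 0 0 0 0 0",
)

```text
t: 8.0
tcp_pos: [0.5591, 0.1606, 0.0792]
tool_rot: [-0.0, 0.241, 0.971, -0.001]
ft_force: [-1.5, -2.5, -0.7]
finger_gap: 0.081
finger_force: 25.0
```

Call:
step_arm(
  series="-0.0002 -0.0003 -0.002 0 0 0;0 0 -0.002 0 0 0;0 0 0 0 0 0",
)

```text
t: 8.38
tcp_pos: [0.5591, 0.1605, 0.0755]
tool_rot: [-0.0, 0.241, 0.971, -0.0]
ft_force: [-3.3, -2.9, 2.9]
finger_gap: 0.081
finger_force: 25.0
```

Call:
step_arm(
  series="0 0 -0.001 0 0 0;0 0 -0.001 0 0 0;0 0 0 0 0 0",
)

```text
t: 8.75
tcp_pos: [0.5592, 0.1605, 0.0742]
tool_rot: [-0.0, 0.241, 0.971, -0.0]
ft_force: [-5.4, -4.4, 8.4]
finger_gap: 0.086
finger_force: 25.0
```

Call:
step_arm(
  series="-0.0006 -0.0005 0 0 0 0;-0.0004 -0.0004 0 0 0 0;0 0 0 0 0 0",
)

```text
t: 9.12
tcp_pos: [0.5591, 0.1605, 0.0745]
tool_rot: [0.001, 0.241, 0.971, 0.001]
ft_force: [-2.2, -2.5, 5.9]
finger_gap: 0.082
finger_force: 25.0
```

```bash
python3 - <<'E'
from h import *
P=[];I=[];F=[]
for i in range(8):
    I.append(r.camera("side").astype(float));s=r.get_state();P.append(s["tcp_pos"]);F.append(s["ft_force"])
p=np.mean(P,0);print(p,np.mean(F,0),s["t"],s["finger_gap"])
S=np.mean(I,0)
for z in(0.,-0.005,-.008): print(z,proj("side",p+[0,0,z]))
cv2.imwrite("pics/c5.png",np.clip(crop(S,(290,198),20,20)*1.8,0,255).astype(np.uint8)[::2,::2])
E
```

```text
[0.55910285 0.16044226 0.07448297] [-3.25200828 -2.46819401  6.84212021] 9.525 0.08298056999374864
0.0 [288.982078   200.19175042]
-0.005 [289.08610228 201.794288  ]
-0.008 [289.14824711 202.75165516]
```

View pics/c5.png

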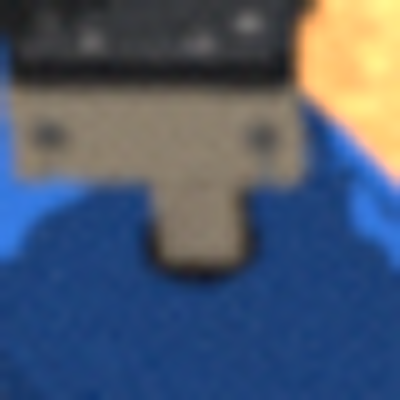

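Call:
step_arm(
  series="-0.0004 -0.0004 0 0 0 0;0 0 -0.0005 0 0 0;0 0 -0.0005 0 0 0;0 0 0 0 0 0",
)

```text
t: 10.02
tcp_pos: [0.5591, 0.1604, 0.0739]
tool_rot: [0.001, 0.24, 0.971, 0.001]
ft_force: [-3.7, -2.5, 8.4]
finger_gap: 0.084
finger_force: 25.0
```

Call:
step_arm(
  series="0 0 -0.0005 0 0 0;0 0 0 0 0 0",
)

```text
t: 10.28
tcp_pos: [0.5591, 0.1604, 0.0735]
tool_rot: [0.001, 0.24, 0.971, 0.001]
ft_force: [-3.7, -2.5, 8.8]
finger_gap: 0.083
finger_force: 25.0
```

Call:
step_arm(
  series="0 0 0.001 0 0 0;0 0 0 0 0 0;0 0 0 0 0 0;0 0 0 0 0 0",
  hand=0.16,
)

```text
t: 10.78
tcp_pos: [0.5584, 0.1602, 0.0732]
tool_rot: [0.0, 0.24, 0.971, 0.0]
ft_force: [0.1, 0.9, 0.0]
finger_gap: 0.16
finger_force: 0.7
```

```bash
python3 - <<'E'
from h import *
P=[];F=[]
for i in range(4):
    S=r.camera("side");s=r.get_state();P.append(s["tcp_pos"]);F.append(s["ft_force"])
p=np.mean(P,0);print(p,np.mean(F,0),s["t"],s["finger_gap"])
cv2.imwrite("pics/side6.png",S)
E
```

```text
[0.55831504 0.15990028 0.07319924] [0.49691831 0.94970376 2.09702662] 10.975 0.1623684565163146
```

Call:
step_arm(
  series="0 0 -0.001 0 0 0;0 0 -0.001 0 0 0;0 0 0 0 0 0",
)

```text
t: 11.35
tcp_pos: [0.5583, 0.1598, 0.072]
tool_rot: [0.0, 0.241, 0.971, 0.0]
ft_force: [-1.9, -0.3, 7.4]
finger_gap: 0.16
finger_force: 4.2
```

Call:
step_arm(
  series="0 0 -0.0005 0 0 0;0 0 -0.0005 0 0 0;0 0 0 0 0 0",
)

```text
t: 11.72
tcp_pos: [0.5583, 0.1598, 0.0711]
tool_rot: [0.0, 0.241, 0.971, 0.0]
ft_force: [-2.0, 1.7, 10.1]
finger_gap: 0.161
finger_force: 4.5
```

Call:
step_arm(
  series="0 0 -0.0005 0 0 0;0 0 -0.0005 0 0 0;0 0 0 0 0 0;0 0 0 0 0 0",
)

```text
t: 12.22
tcp_pos: [0.5583, 0.1598, 0.0701]
tool_rot: [0.0, 0.241, 0.971, 0.0]
ft_force: [-1.8, 0.5, 9.6]
finger_gap: 0.16
finger_force: 4.5
```

Call:
step_arm(
  series="0 0 -0.0005 0 0 0;0 0 0 0 0 0;0 0 0 0 0 0",
)

```text
t: 12.6
tcp_pos: [0.5583, 0.1598, 0.0696]
tool_rot: [0.0, 0.241, 0.971, 0.0]
ft_force: [-1.7, 0.2, 8.3]
finger_gap: 0.165
finger_force: 4.6
```

Call:
step_arm(
  series="0 0 -0.0005 0 0 0;0 0 -0.0005 0 0 0;0 0 -0.0005 0 0 0;0 0 -0.0005 0 0 0;0 0 0 0 0 0",
)

```text
t: 13.22
tcp_pos: [0.5583, 0.1598, 0.0676]
tool_rot: [0.0, 0.241, 0.971, 0.0]
ft_force: [-2.3, 0.6, 9.5]
finger_gap: 0.16
finger_force: 4.6
```

```bash
python3 - <<'E'
from h import *
P=[];F=[];I=[]
for i in range(6):
    I.append(r.camera("side").astype(float));s=r.get_state();P.append(s["tcp_pos"]);F.append(s["ft_force"])
p=np.mean(P,0);print(p,np.mean(F,0),s["t"],s["finger_gap"])
A=cv2.imread("pics/side0.png");B=cv2.imread("pics/side6.png");S=np.mean(I,0).astype(np.uint8)
def o(im,c=(266,177),h=6):
    x,y=c;q=im[y-h:y+h,x-h:x+h].astype(int);w=np.clip(q[...,2]-q[...,0]-60,0,None).astype(float)
    Y,X=np.mgrid[y-h:y+h,x-h:x+h]; return np.array([(w*X).sum(),(w*Y).sum()])/w.sum()
print([o(i) for i in(A,B,S)], proj("side",[.545,.270,.071]),proj("side",[.545,.270,.067]))
v=[np.clip(crop(i,(290,200),20,20).astype(float)*1.8,0,255).astype(np.uint8)[::2,::2] for i in(B,S)]
cv2.imwrite("pics/c7.png",np.hstack(v))
E
```

```text
[0.55831974 0.15979728 0.06756698] [-1.67079527  0.62940283  9.30890245] 13.525 0.1590144097881614
[array([265.97029703, 176.65544554]), array([265.81614708, 177.07993605]), array([266.20373832, 178.73364486])] [265.66349367 176.93663712] [265.79077508 178.20514135]
```

View pics/c7.png

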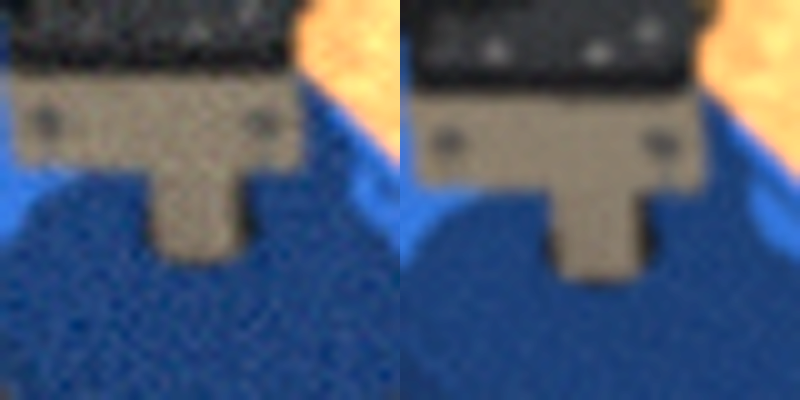

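The fitted rivet's image dropped 1.7 px between these two looks (about 5 mm). That matches the 5.6 mm the fingers went down, so the cradle is slipping at about 9 N with the flange seated on the panel. Now I'll open, rise, shut the fingers and press the pin.

Call:
step_arm(
  series="0 0 0.001 0 0 0;0 0 0 0 0 0;0 0 0.008 0 0 0;0 0 0.01 0 0 0;0.0007 0.0005 0.002 0 0 0;0 0 0 0 0 0",
  hand=0.3,
)

```text
t: 14.28
tcp_pos: [0.5588, 0.1602, 0.0878]
tool_rot: [0.0, 0.241, 0.971, 0.0]
ft_force: [-1.2, 0.9, -0.3]
finger_gap: 0.299
finger_force: 0.0
```

Call:
step_arm(
  series="0 0 0 0 0 0;0 0 0 0 0 0;0 0 0 0 0 0;0 0 0 0 0 0",
  hand=0,
)

```text
t: 14.78
tcp_pos: [0.5587, 0.1601, 0.0875]
tool_rot: [-0.0, 0.241, 0.971, -0.0]
ft_force: [0.8, -0.6, -0.5]
finger_gap: 0.007
finger_force: 0.0
```

```bash
python3 - <<'E'
from h import *
I=[r.camera("side").astype(float) for i in range(4)];s=r.get_state();print(s["tcp_pos"],s["ft_force"],s["t"],s["finger_gap"])
S=np.mean(I,0)
cv2.imwrite("pics/c8.png",np.clip(crop(S,(290,200),20,20)*1.8,0,255).astype(np.uint8)[::2,::2])
p=s["tcp_pos"];print(proj("side",p),proj("side",[.5591,.1604,.0788]),proj("side",[.5591,.1604,.0688]))
E
```

```text
[0.55872365 0.16011002 0.08758489] [-0.08248776 -0.44308238  0.48112153] 14.975 0.004716327480694613
[288.61682867 196.08207642] [288.8980853  198.81200972] [289.10651566 202.02343071]
```

View pics/c8.png

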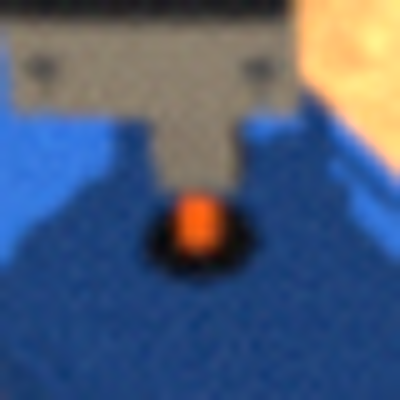

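The pin is up at about (289.7, 202), the flange sits level on the panel, and the shut fingers are straight above it. I'll press down with small steps.

Call:
step_arm(
  series="0 0 -0.004 0 0 0;0 0 -0.003 0 0 0;0 0 -0.001 0 0 0;0 0 -0.001 0 0 0;0 0 0 0 0 0",
)

```text
t: 15.6
tcp_pos: [0.5587, 0.1601, 0.0785]
tool_rot: [-0.0, 0.241, 0.971, -0.0]
ft_force: [0.5, -0.0, -0.2]
finger_gap: 0.007
finger_force: 0.0
```

Call:
step_arm(
  series="0 0 -0.0007 0 0 0;0 0 -0.0007 0 0 0;0 0 -0.0006 0 0 0;0 0 0 0 0 0",
)

```text
t: 16.1
tcp_pos: [0.5588, 0.1601, 0.0769]
tool_rot: [0.0, 0.241, 0.971, 0.0]
ft_force: [-0.7, 0.3, 3.9]
finger_gap: 0.004
finger_force: 1.8
```

Call:
step_arm(
  series="0 0 -0.0005 0 0 0;0 0 -0.0005 0 0 0;0 0 0 0 0 0",
)

```text
t: 16.48
tcp_pos: [0.5589, 0.1601, 0.0763]
tool_rot: [0.0, 0.241, 0.971, 0.0]
ft_force: [-2.8, -0.5, 7.5]
finger_gap: 0.007
finger_force: 3.9
```

Call:
step_arm(
  series="0 0 -0.0005 0 0 0;0 0 -0.0005 0 0 0;0 0 -0.0005 0 0 0;0 0 -0.0005 0 0 0;0 0 0 0 0 0",
)

```text
t: 17.1
tcp_pos: [0.5589, 0.1601, 0.0745]
tool_rot: [0.0, 0.241, 0.971, 0.0]
ft_force: [-2.1, 0.2, 8.1]
finger_gap: 0.005
finger_force: 4.6
```

Call:
step_arm(
  series="0 0 -0.0005 0 0 0;0 0 -0.0005 0 0 0;0 0 0 0 0 0",
)

```text
t: 17.48
tcp_pos: [0.5589, 0.1601, 0.0735]
tool_rot: [0.0, 0.241, 0.971, 0.0]
ft_force: [-2.6, -1.5, 7.9]
finger_gap: 0.005
finger_force: 4.6
```

Call:
step_arm(
  series="0 0 -0.0005 0 0 0;0 0 -0.0005 0 0 0;0 0 -0.0005 0 0 0;0 0 -0.0005 0 0 0;0 0 0 0 0 0",
)

```text
t: 18.1
tcp_pos: [0.559, 0.1601, 0.072]
tool_rot: [0.0, 0.241, 0.971, 0.0]
ft_force: [-3.0, -1.2, 13.8]
finger_gap: 0.004
finger_force: 6.7
```

Call:
step_arm(
  series="0 0 -0.0005 0 0 0;0 0 -0.0005 0 0 0;0 0 -0.0005 0 0 0;0 0 -0.0005 0 0 0;0 0 0 0 0 0",
)

```text
t: 18.73
tcp_pos: [0.559, 0.1602, 0.0701]
tool_rot: [0.0, 0.241, 0.971, 0.0]
ft_force: [-4.3, -0.7, 13.6]
finger_gap: 0.005
finger_force: 6.9
```

The force settled near 14 N, so the cradle has reached its end and the pin is sliding.

Call:
step_arm(
  series="0 0 -0.0005 0 0 0;0 0 -0.0005 0 0 0;0 0 -0.0005 0 0 0;0 0 -0.0005 0 0 0;0 0 -0.0005 0 0 0;0 0 -0.0005 0 0 0;0 0 0 0 0 0",
)

```text
t: 19.6
tcp_pos: [0.559, 0.1601, 0.0671]
tool_rot: [0.0, 0.241, 0.971, 0.0]
ft_force: [-4.7, -1.5, 14.2]
finger_gap: 0.007
finger_force: 6.9
```

Call:
step_arm(
  series="0 0 -0.0005 0 0 0;0 0 -0.0005 0 0 0;0 0 -0.0005 0 0 0;0 0 0 0 0 0",
)

```text
t: 20.1
tcp_pos: [0.559, 0.1601, 0.0656]
tool_rot: [0.0, 0.241, 0.971, 0.0]
ft_force: [-4.6, -1.5, 13.1]
finger_gap: 0.001
finger_force: 6.9
```

Call:
step_arm(
  series="0 0 -0.0005 0 0 0;0 0 -0.0005 0 0 0;0 0 0 0 0 0",
)

```text
t: 20.48
tcp_pos: [0.559, 0.1601, 0.0646]
tool_rot: [0.0, 0.241, 0.971, 0.0]
ft_force: [-3.4, -0.9, 13.5]
finger_gap: 0.004
finger_force: 6.9
```

Call:
step_arm(
  series="0 0 -0.0005 0 0 0;0 0 -0.0005 0 0 0;0 0 0 0 0 0",
)

```text
t: 20.85
tcp_pos: [0.5591, 0.1602, 0.0637]
tool_rot: [0.0, 0.241, 0.971, 0.0]
ft_force: [-4.0, -2.0, 14.4]
finger_gap: 0.006
finger_force: 7.5
```

Call:
step_arm(
  series="0 0 -0.0005 0 0 0;0 0 0 0 0 0",
)

```text
t: 21.1
tcp_pos: [0.559, 0.1601, 0.0634]
tool_rot: [0.0, 0.241, 0.971, 0.0]
ft_force: [-4.4, -2.6, 15.4]
finger_gap: 0.007
finger_force: 8.4
```

Call:
step_arm(
  series="0 0 -0.0005 0 0 0;0 0 0 0 0 0;0 0 0 0 0 0",
)

```text
t: 21.48
tcp_pos: [0.559, 0.1601, 0.0632]
tool_rot: [0.0, 0.241, 0.971, 0.0]
ft_force: [-5.7, -1.7, 18.5]
finger_gap: 0.005
finger_force: 9.2
```

The force is climbing above the sliding friction (18.5 N), so the pin is at its stop. I'll retreat and check.

Call:
step_arm(
  series="0 0 0.003 0 0 0;0 0 0.01 0 0 0;0 0 0.03 0 0 0;0 0 0.05 0 0 0;-0.03 -0.04 0.02 0 0 0;-0.03 -0.05 0 0 0 0;-0.03 -0.05 0 0 0 0;0 0 0 0 0 0",
)

```text
t: 22.48
tcp_pos: [0.4668, 0.0166, 0.1744]
tool_rot: [-0.0, 0.244, 0.97, -0.0]
ft_force: [-0.1, 1.0, 0.5]
finger_gap: 0.004
finger_force: 0.0
```

```bash
python3 - <<'E'
from h import *
S=r.camera("side");T=r.camera("top");s=r.get_state();print(s["tcp_pos"],s["ft_force"],s["t"])
v=[cv2.resize(crop(S,(280,192),30,10),(400,400)),cv2.resize(crop(T,(230,250),40,10),(400,400))]
cv2.imwrite("pics/c9.png",np.hstack(v))
E
```

```text
[0.46907749 0.02018294 0.17448453] [ 0.22884308  0.19079548 -1.53441131] 22.575
```

View pics/c9.png

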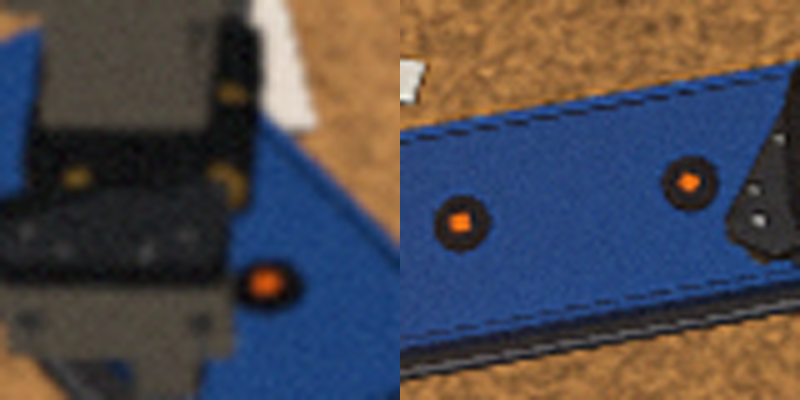

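Both rivets now look alike in the top crop, at (460,222) and (690,182), with their pins flush and centred. The arm is clear of everything, so I'm handing in the job.

```bash
python3 -c "
from bench import r
print(r.job_done())"
```

```text
the job is handed in; nothing more can be done
None
```

The job is handed in: the rivet is seated in the panel's hole with its orange pin pushed to its stop and released; the highest wrist force I read was about 18.5 N, and the hand-in returned no verdict.

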